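Stack the baskets of a watch-cleaning machine

ROBOT

A 6-joint arm with a two-finger parallel gripper is mounted at the origin on the work surface; the furniture and walls round the work are solid. World frame = base frame: x ahead of the robot, y to its left, z up, the work surface at z = 0. Lengths are in m, angles in rad, forces in N, time in s.
With the tool pointing down it reaches from about 0.35 to 0.775 m from the base axis. Payload 5.5 kg.
Tool frame: the origin (TCP) lies midway between the tips of the shut fingers; the grasp point (between the pads) lies 19 mm behind it (env.hold_point_z is the distance from the TCP to the grasp point, in m); z points along the fingers, y is the line along which they close (so a half turn about z gives the same grasp; the last joint's range is limited). The gripper opens to 85 mm and grips with 20 to 120 N. Pads are 22 mm wide; open, the fingers measure 114 mm over their backs; the gripper's body (76 mm by 85 mm) begins 54 mm behind the grasp point. The pads swing forward as they close: fully open they stand 13 mm farther back than shut.
Start: joints at [1.079, 0.313, 0.046, 1.304, 0, 1.431], TCP at [0.198, 0.54, 0.231] pointing down, gripper open.
Joint ranges: [-2.76, 2.76], [-0.86, 1.69], [-1.03, 1.26], [-2.2, 2.34], [-1.47, 1.5], [-3.14, 3.14]. Speed limits (rad/s): [2.57, 2.57, 3.14, 3.14, 3.14, 3.14].

INTERFACE

Orientations are given as a unit quaternion [w, x, y, z].
In Python, from workcell import env, read_camera gives the robot as it stands. The module is installed in compiled form; this text tells all that it offers.
- The arm moves only by the tool carry_out, never from a script. Its argument "moves" is a list of rows, each an object of numbers: "tx", "ty", "tz": the shift along the world's x, y, z in cm; "wx", "wy", "wz": the turn, a rotation vector about the world's x, y, z in rad; "claw": the closure, from -1 (fully open) to 1 (shut). A call has 1 to 8 rows; each row shifts and turns the commanded pose from where the row before left it; what a row does not reach is not made up. A row lasts 1/8 s, in which the tool goes at most 62.5 mm and 10.7 degrees, less where a joint would pass 70% of its speed; a pose out of reach is approached as far as the arm can. A call is refused whole if a number of a shift passes 6.25 or a number of a turn 0.188, either way. A call with a gripper value outside its range is refused whole. The fingers move at their own pace and stop on an object; "newtons" is the grip in N (left out, the last holds). Time passes only in rows, so rows that do not move let the fingers close. It gives the time, the measured TCP pose, the force, the opening and the grip force at its end, in the units of the state.
- env.get_state(): the state, without advancing time (a new reading comes with each control period).
- read_camera(name): name is "side" or "top" or "wrist"; returns a dict with "image" (480x640x3 uint8, blue, green, red), "z_map" (480x640 float32, m along the optical axis (not along the pixel's ray), 0 where there is no reading), "fx", "fy", "cx", "cy" (pixels), "camera_from_world" (4x4, takes a point from world to camera coordinates); the wrist camera has in their place "hand_eye" (4x4, takes a point from camera to tool coordinates, whose origin is the TCP and whose axes are the flange's). Camera axes: x right, y down, z forward; pixel columns grow to the right and rows downward; lengths in m; the calibration is good to about 2 mm. A picture is of the moment at which its call begins: read the wrist's pose just before it.
- env.hand_in(): hands the job in; it is judged then, once.
The state is a dict: "clock": time; "joint_pos": joint angles; "qvel": joint speeds; "tau": joint torques, N m; "tcp_pos": TCP position; "orientation": TCP orientation; "wrist_force": force on the tool from outside, world axes, zero at the start; "ft_torque": the same for the moment, N m; "finger_gap": finger opening in m; "grip_force": force on a finger pad.
Only numpy, scipy, OpenCV 4.12 (cv2) and the standard library are available. Lean on these libraries where they do the work, as an engineer would, in place of code of your own. Each camera call takes 0.05 s, during which the arm holds its last target. There are 200 camera calls.

TASK

Load the cleaning-machine carrier one piece at a time, in this order: seat the deep open basket in the fixed round aluminium carrier, lay the brass mainspring barrel in that basket, stack the shallow basket with the cross divider on top, and close it with the knobbed lid, each piece fully home and level. Let go of everything, and leave the white nylon die and the oil bottle where they stand.

Things in the scene. Friction and masses are not known exactly. Their poses are not given: they have to be found in the camera images.
- carrier: Fixed low round aluminium carrier: a flange 76 mm across and 6 mm thick with three screw heads, and on it a socket ring 58 mm outside, 49 mm inside, whose rim is 14 mm above the bench; the socket is 9 mm deep. Screwed down. Origin: centre of its underside, z up. (Keep the arm clear of the glass-domed clock, up to 0.4 m high, at the near right of the work.)
- carrier_rim (a point): Centre of the carrier's open mouth, at the height of its rim (14 mm above the bench).
- deep_basket: Loose slotted steel basket, the taller, undivided one: body 54 mm outside, 49 mm inside, 28 mm high with foot, inner floor 8 mm above origin. Tapered foot below: 5 mm high, 38 mm wide at the bottom, 45 mm above; it enters the mouth below until the shoulder rests on the rim. Seated: origin 9 mm above the bench. Grip across the body from above. Origin: centre of underside, z up. 50-100 g.
- barrel: Loose brass mainspring barrel: flat drum 22 mm across, 10 mm high with a small arbor stub on top. The deep basket is too narrow for fingers: let go just above its rim; it may lie anywhere flat on the floor inside. Origin: centre of its underside, z up along its axis. 14 to 28 g.
- divided_basket: Loose slotted steel basket, the shallower one, with a low cross divider inside: body 54 mm outside, 49 mm inside, 20 mm high with foot. Tapered foot below: 5 mm high, 38 mm wide at the bottom, 45 mm above; it enters the mouth below until the shoulder rests on the rim. Seated: origin 23 mm above the deep basket's. Grip across the body from above. Origin: centre of underside, z up. 60 g.
- lid: Loose steel lid: plate 54 mm across, top 9 mm above origin; on it a black knob 16 mm across, its top 25 mm above origin (grip it there). Tapered foot below: 5 mm high, 38 mm wide at the bottom, 45 mm above; it enters the mouth below until the shoulder rests on the rim. Seated: origin 15 mm above the divided basket's. Origin: centre of underside, z up. 60 g.
- nylon_die: Bystander, leave alone: plain white nylon disc, 29 mm across, 14 mm high. Origin: centre of its underside.
- oil_dropper: Bystander, leave alone: small brown glass dropper bottle, 29 mm across, 90 mm high, standing. Origin: centre of its underside.
Things that resemble listed ones, but are neither listed nor needed, are in the scene too. Leave any pink look-alike of the deep_basket alone.

How it is judged:
On the way, in this order (a step that is already met when the one before it is completed fails the run):
1. the deep basket is seated in the carrier and released (horizontal distance between deep_basket and carrier_rim below 0.005 m and z of deep_basket in the frame of carrier_rim between -0.0072 and -0.0028 m and angle between deep_basket's own z axis and vertical below 0.08 rad and contact force between deep_basket and the fingers below 0.2 N and linear speed of deep_basket below 0.02 m/s), for 0.2 s.
2. the barrel lies in the seated deep basket, released (horizontal distance between deep_basket and carrier_rim below 0.005 m and z of deep_basket in the frame of carrier_rim between -0.0072 and -0.0028 m and angle between deep_basket's own z axis and vertical below 0.08 rad and horizontal distance between barrel and deep_basket below 0.018 m and z of barrel in the frame of deep_basket between 0.004 and 0.014 m and angle between barrel's own z axis and vertical below 0.2 rad and contact force between barrel and the fingers below 0.2 N and linear speed of barrel below 0.02 m/s), for 0.2 s.
3. the divided basket is seated on the deep basket, over the barrel, and released (horizontal distance between deep_basket and carrier_rim below 0.005 m and z of deep_basket in the frame of carrier_rim between -0.0072 and -0.0028 m and angle between each of deep_basket, divided_basket's own z axis and vertical below 0.08 rad and horizontal distance between barrel and deep_basket below 0.018 m and z of barrel in the frame of deep_basket between 0.004 and 0.014 m and angle between barrel's own z axis and vertical below 0.2 rad and horizontal distance between divided_basket and deep_basket below 0.005 m and z of divided_basket in the frame of deep_basket between 0.0208 and 0.0252 m and contact force between divided_basket and the fingers below 0.2 N and linear speed of divided_basket below 0.02 m/s), for 0.2 s.
4. the lid is seated on the divided basket and released (horizontal distance between deep_basket and carrier_rim below 0.005 m and z of deep_basket in the frame of carrier_rim between -0.0072 and -0.0028 m and angle between each of deep_basket, divided_basket, lid's own z axis and vertical below 0.08 rad and horizontal distance between barrel and deep_basket below 0.018 m and z of barrel in the frame of deep_basket between 0.004 and 0.014 m and angle between barrel's own z axis and vertical below 0.2 rad and horizontal distance between divided_basket and deep_basket below 0.005 m and z of divided_basket in the frame of deep_basket between 0.0208 and 0.0252 m and horizontal distance between lid and divided_basket below 0.005 m and z of lid in the frame of divided_basket between 0.0128 and 0.0172 m and contact force between lid and the fingers below 0.2 N and linear speed of lid below 0.02 m/s), for 0.2 s.
At the end, for the whole second after the job is handed in: Deep basket in the carrier, divided basket on it and lid on that, each within 5 mm of its axis, within 2.2 mm of its fully seated height and level within 0.08 rad; the barrel lies flat inside the deep basket (axis within 18 mm of the basket's, level within 0.2 rad); all released and at rest (horizontal distance between deep_basket and carrier_rim below 0.005 m and z of deep_basket in the frame of carrier_rim between -0.0072 and -0.0028 m and angle between each of deep_basket, divided_basket, lid's own z axis and vertical below 0.08 rad and horizontal distance between barrel and deep_basket below 0.018 m and z of barrel in the frame of deep_basket between 0.004 and 0.014 m and angle between barrel's own z axis and vertical below 0.2 rad and horizontal distance between divided_basket and deep_basket below 0.005 m and z of divided_basket in the frame of deep_basket between 0.0208 and 0.0252 m and horizontal distance between lid and divided_basket below 0.005 m and z of lid in the frame of divided_basket between 0.0128 and 0.0172 m and linear speed of each of deep_basket, barrel, divided_basket, lid below 0.02 m/s); the robot touches nothing.
It fails at once if the nylon die is moved by more than 15 mm (distance of nylon_die from where it was at the start of the episode above 0.015 m).
It fails at once if the oil bottle is moved by more than 15 mm or tipped (distance of oil_dropper from where it was at the start of the episode above 0.015 m or angle between oil_dropper's own z axis and vertical above 0.3 rad).
It also fails if it takes over 112 s, if anything falls off the work surface, if the arm or the gripper's body presses on something with over 40 N, if the wrist force passes 120 N, or if a joint passes its speed limit or range.

## Working session

There is one attempt and no reset: what is moved stays moved. The work goes in short steps, Python scripts to look and compute and a tool call to move; the robot and the scene stay as the last step left them, time stands still between calls to the robot, and variables do not carry over. Pictures are saved under pics/ and viewed, at most 14 in all, crops included, and the job is handed in when it is done.

Besides the shell and the picture viewer there is one more tool, called as name(argument=value, ...) on one line, values as JSON. carry_out: Moves the arm, as the interface text tells. Its arguments: {"type":"object","properties":{"moves":{"type":"array","items":{"type":"object","properties":{"tx":{"type":"number"},"ty":{"type":"number"},"tz":{"type":"number"},"wx":{"type":"number"},"wy":{"type":"number"},"wz":{"type":"number"},"claw":{"type":"number"}}}},"newtons":{"type":"number"}},"required":["moves"]}

```bash
mkdir -p pics; ls; cat > h.py <<'E'
import numpy as np, cv2
from workcell import env, read_camera
from scipy.spatial.transform import Rotation as R
def T_wc(c,s=None):
    if 'camera_from_world' in c: return np.linalg.inv(np.array(c['camera_from_world']))
    q=s['orientation']; T=np.eye(4); T[:3,:3]=R.from_quat([q[1],q[2],q[3],q[0]]).as_matrix(); T[:3,3]=s['tcp_pos']
    return T@np.array(c['hand_eye'])
def cloud(c,T):
    z=c['z_map']; v,u=np.mgrid[:480,:640]
    P=np.stack([(u-c['cx'])/c['fx']*z,(v-c['cy'])/c['fy']*z,z],-1)
    return P@T[:3,:3].T+T[:3,3]
def ray(c,T,u,v,h):
    d=T[:3,:3]@np.array([(u-c['cx'])/c['fx'],(v-c['cy'])/c['fy'],1]); o=T[:3,3]
    return o+d*(h-o[2])/d[2]
E
python3 - <<'E'
from h import *
s=env.get_state(); print(s)
for n in('top','side','wrist'):
    c=read_camera(n); cv2.imwrite(f'pics/{n}0.png',c['image']); T=T_wc(c,s); print(n,c['fx'],T.round(3).tolist())
    np.savez(f'{n}0.npz',T=T,**{k:v for k,v in c.items()})
E
```

```text
pics
{'clock': 0.0, 'joint_pos': array([1.07938449e+00, 3.13997330e-01, 4.50288193e-02, 1.30362028e+00,
       1.78336993e-05, 1.43116929e+00]), 'qvel': array([ 1.64215800e-03,  8.91247380e-04,  8.23158411e-05,  1.37705371e-03,
        6.55223274e-04, -5.15981299e-04]), 'tau': array([-7.44056579e-04, -4.80624139e+01,  2.98533994e+01,  1.93473918e-02,
       -4.69340521e-04, -1.13948198e-05]), 'tcp_pos': array([0.19791282, 0.53933933, 0.23043101]), 'orientation': array([-2.86585904e-04,  1.74986776e-01,  9.84570376e-01, -8.49220366e-04]), 'wrist_force': array([0.98646513, 0.39243725, 0.0971444 ]), 'ft_torque': array([-0.06194939, -0.05032595, -0.00660208]), 'grip_force': 0.0, 'finger_gap': 0.08543399110351306}
top 569.4325360536957 [[0.017, -0.996, 0.085, 0.457], [-0.999, -0.02, -0.04, 0.209], [0.042, -0.084, -0.996, 0.937], [0.0, 0.0, 0.0, 1.0]]
side 465.9027754464109 [[1.0, 0.004, 0.003, 0.542], [-0.001, -0.516, 0.856, -0.615], [0.005, -0.856, -0.516, 0.529], [0.0, 0.0, 0.0, 1.0]]
wrist 380.3009806118941 [[0.344, 0.901, 0.265, 0.131], [0.939, -0.33, -0.099, 0.564], [-0.001, 0.283, -0.959, 0.374], [0.0, 0.0, 0.0, 1.0]]
```

View pics/top0.png

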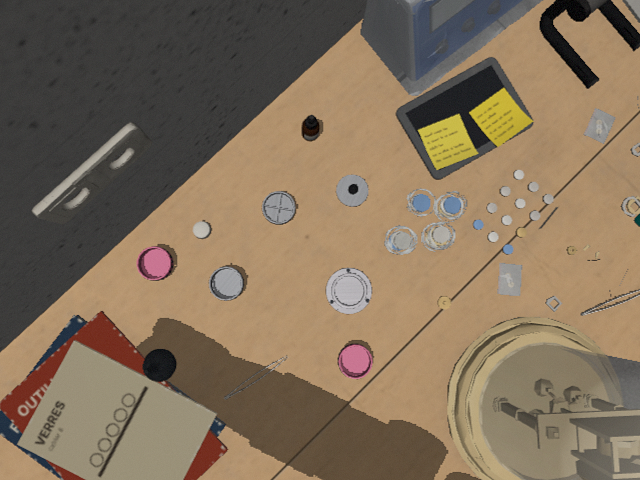

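View pics/side0.png

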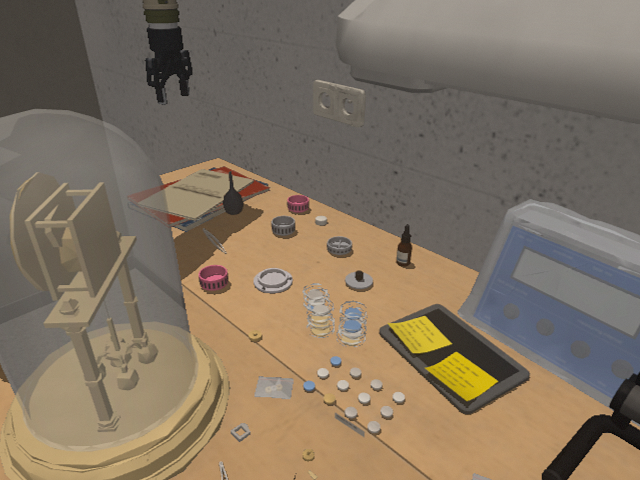

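The top view shows the carrier at (349,290), the deep steel basket at (228,283), the divided basket at (279,208), the lid at (352,190), the die at (202,229), the bottle at (311,128) and pink decoys at (155,263) and (355,361). The likely barrel is at (445,303), and the clock dome is at the lower right. The side view agrees with this.

```bash
python3 - <<'E'
from h import *
d=np.load('top0.npz'); c={k:d[k] for k in d.files}; T=c['T']; P=cloud(c,T)
for n,u,v,h0,w in [('carrier',349,290,.014,34),('deep',228,283,.028,26),('div',279,208,.020,26),('lid',352,190,.009,26),('barrel',445,303,.010,14),('die',202,229,.014,14),('bottle',311,128,.03,26),('pink1',155,263,.028,26),('pink2',355,361,.028,26),('br2',521,232,.01,9),('br3',571,250,.01,9)]:
    p=P[v-w:v+w,u-w:u+w].reshape(-1,3); p=p[p[:,2]>.004]
    if len(p)<5: print(n,'few',len(p), ray(c,T,u,v,h0).round(3)); continue
    b=P[v-w:v+w,u-w:u+w].reshape(-1,3)
    lo,hi=p.min(0),p.max(0)
    m=(P[v-w:v+w,u-w:u+w,2]>h0-.004).astype(np.uint8)
    cs=cv2.findContours(m,0,2)[0]; k=max(cs,key=cv2.contourArea,default=None)
    (x,y),r=cv2.minEnclosingCircle(k); x+=u-w;y+=v-w
    t=P[v-w:v+w,u-w:u+w][m>0]
    print(n,'px',round(x,1),round(y,1),'r',round(r*.93/569*1000,1),'ctr',ray(c,T,x,y,h0).round(4),'bbox mid',((t.min(0)+t.max(0))/2).round(4),'ext',np.ptp(t,0).round(4),'zmax',hi[2].round(4),'bench',np.percentile(b[:,2],5).round(4))
img=c['image']; a=cv2.resize(img[180:330,400:600],None,fx=4,fy=4,interpolation=2); cv2.imwrite('pics/crop1.png',a)
m=P[...,2]
# dome extents
q=P[300:480,430:640].reshape(-1,3); q=q[q[:,2]>.02]; print('clock y',q[:,1].min(),q[:,1].max(),'x',q[:,0].min(),q[:,0].max(),'z',q[:,2].max())
E
```

```text
carrier px 348.9 290.2 r 29.8 ctr [0.4616 0.1218 0.014 ] bbox mid [0.4621 0.1513 0.4737] ext [0.0587 0.1157 0.9274] zmax 0.9374 bench -0.0026
deep px 224.9 283.5 r 28.5 ctr [0.4688 0.3203 0.028 ] bbox mid [0.4689 0.2775 0.4807] ext [0.0524 0.1369 0.9134] zmax 0.9374 bench -0.0029
div px 278.0 207.5 r 27.4 ctr [0.5933 0.2395 0.02  ] bbox mid [0.5388 0.2373 0.4767] ext [0.1643 0.0563 0.9214] zmax 0.9374 bench -0.0027
lid px 351.4 190.4 r 26.2 ctr [0.6263 0.1192 0.009 ] bbox mid [0.5546 0.1511 0.4712] ext [0.1958 0.1161 0.9324] zmax 0.9374 bench -0.0028
barrel px 443.6 302.5 r 10.7 ctr [ 0.4443 -0.0343  0.01  ] bbox mid [0.4451 0.0818 0.4717] ext [0.0231 0.2547 0.9314] zmax 0.9374 bench -0.0031
die px 200.5 229.6 r 14.0 ctr [0.5553 0.3638 0.014 ] bbox mid [0.5123 0.2929 0.4737] ext [0.1113 0.1676 0.9274] zmax 0.9374 bench -0.0029
bottle px 310.0 126.1 r 18.5 ctr [0.7267 0.1902 0.03  ] bbox mid [0.5949 0.193  0.4818] ext [0.2765 0.0323 0.9113] zmax 0.9374 bench -0.003
pink1 px 153.5 262.8 r 29.1 ctr [0.4995 0.4334 0.028 ] bbox mid [0.4907 0.3353 0.4807] ext [0.0682 0.2524 0.9134] zmax 0.9374 bench -0.0028
pink2 px 354.3 361.4 r 28.5 ctr [0.3495 0.1132 0.028 ] bbox mid [0.3899 0.1477 0.4807] ext [0.1335 0.1229 0.9134] zmax 0.9374 bench -0.0025
br2 px 520.7 232.1 r 8.4 ctr [ 0.5628 -0.164   0.01  ] bbox mid [ 0.5633 -0.1646  0.0083] ext [0.0169 0.0166 0.0045] zmax 0.0105 bench -0.0029
br3 px 569.0 250.0 r 6.5 ctr [ 0.5346 -0.2453  0.01  ] bbox mid [ 0.5349 -0.2508  0.0075] ext [0.0134 0.0132 0.0028] zmax 0.0089 bench -0.0015
clock y -0.28961048678305146 0.20910844569025824 x 0.16760449866493232 0.45665726541365537 z 0.9374402569641939
```

View pics/crop1.png

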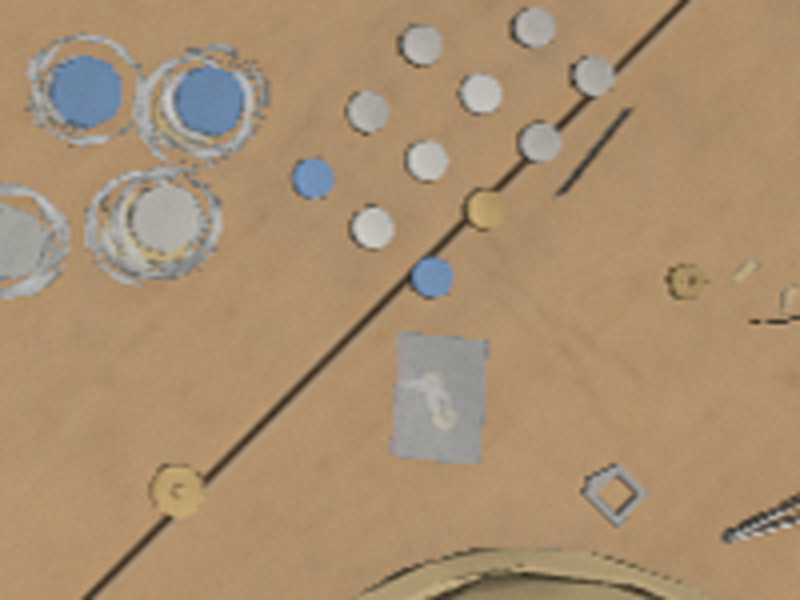

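The crop shows the barrel: a brass disc with a stub, at about (444,303) in the full image. The other brass bits are smaller. I'm moving over the deep basket.

carry_out(moves=[{"tx":4.5,"ty":-3.65,"claw":-1},{"tx":4.5,"ty":-3.65},{"tx":4.5,"ty":-3.65},{"tx":4.5,"ty":-3.65},{"tx":4.5,"ty":-3.65},{"tx":4.5,"ty":-3.65},{},{}], newtons=30)

```text
invalid input at $.moves[0]: expected keys tx, ty, tz, wx, wy, wz, claw
```

carry_out(moves=[{"tx":4.5,"ty":-3.65,"tz":0,"wx":0,"wy":0,"wz":0,"claw":-1},{"tx":4.5,"ty":-3.65,"tz":0,"wx":0,"wy":0,"wz":0,"claw":-1},{"tx":4.5,"ty":-3.65,"tz":0,"wx":0,"wy":0,"wz":0,"claw":-1},{"tx":4.5,"ty":-3.65,"tz":0,"wx":0,"wy":0,"wz":0,"claw":-1},{"tx":4.5,"ty":-3.65,"tz":0,"wx":0,"wy":0,"wz":0,"claw":-1},{"tx":4.5,"ty":-3.65,"tz":0,"wx":0,"wy":0,"wz":0,"claw":-1},{"tx":0,"ty":0,"tz":0,"wx":0,"wy":0,"wz":0,"claw":-1},{"tx":0,"ty":0,"tz":0,"wx":0,"wy":0,"wz":0,"claw":-1}], newtons=30)

```text
clock: 1.15
tcp_pos: [0.4677, 0.3206, 0.2309]
orientation: [-0.001, 0.175, 0.984, -0.0]
wrist_force: [0.2, 0.5, 0.6]
finger_gap: 0.0855
grip_force: 0.0
```

```bash
cat >> h.py <<'E'
def look(name):
    s=env.get_state(); c=read_camera('wrist'); cv2.imwrite(f'pics/{name}.png',c['image']); return s,c,T_wc(c,s)
def top_at(P,xy,h,tol=.004,r=.04):
    # centre of points near height h within r of xy
    m=(abs(P[...,2]-h)<tol)&(np.hypot(P[...,0]-xy[0],P[...,1]-xy[1])<r); q=P[m]
    if len(q)<8: return None
    (x,y),rr=cv2.minEnclosingCircle(q[:,:2].astype(np.float32)); return round(x,4),round(y,4),'r',round(rr,4),'z',q[:,2].max().round(4),len(q)
E
python3 - <<'E'
from h import *
s,c,T=look('w1'); P=cloud(c,T)
print('bench',np.percentile(P[...,2],[5,30]).round(4))
print('deep',top_at(P,(.469,.320),.026))
print('carrier',top_at(P,(.462,.122),.014)); print('div',top_at(P,(.593,.24),.019))
d=np.load('top0.npz'); c0={k:d[k] for k in d.files}; Q=cloud(c0,c0['T']); 
q=Q[300:480,400:640].reshape(-1,3); 
for a,b in((.01,.06),(.06,.3),(.3,.5)):
    t=q[(q[:,2]>a)&(q[:,2]<b)&(q[:,1]<0)]; 
    if len(t): print(a,b,len(t),t.min(0).round(3),t.max(0).round(3), np.hypot(t[:,0]-.444,t[:,1]+.034)[np.hypot(t[:,0]-.444,t[:,1]+.034)>.02].min())
E
```

```text
bench [0.     0.0013]
deep (0.4702, 0.3206, 'r', 0.0272, 'z', np.float64(0.03), 578)
carrier (0.4642, 0.1275, 'r', 0.0342, 'z', np.float64(0.0174), 927)
div (0.5952, 0.24, 'r', 0.028, 'z', np.float64(0.0229), 687)
0.01 0.06 7502 [ 0.166 -0.343  0.01 ] [ 0.453 -0.03   0.06 ] 0.07621811464608758
0.06 0.3 10695 [ 0.185 -0.232  0.06 ] [ 0.387 -0.074  0.3  ] 0.11430521872166909
0.3 0.5 8609 [ 0.257 -0.18   0.3  ] [ 0.383 -0.076  0.392] 0.11570918616407759
```

View pics/w1.png

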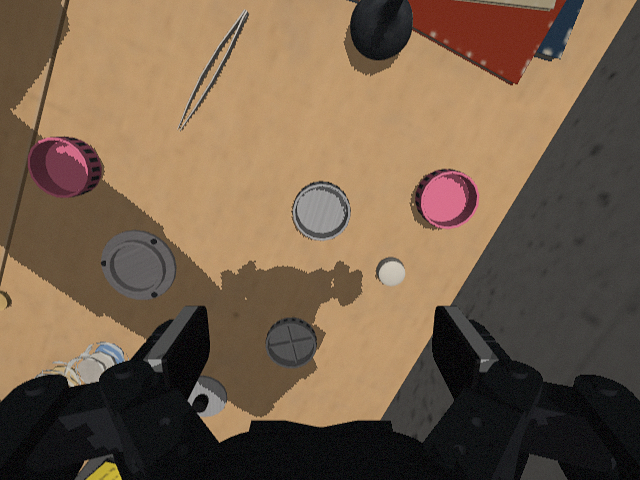

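The wrist view shows the deep basket centred at (321,211), with the carrier, divided basket and lid to its lower left. The wrist and top measurements agree to about 1–2 mm. Next I descend and grasp.

carry_out(moves=[{"tx":0.2,"ty":0,"tz":-6,"wx":0,"wy":0,"wz":0,"claw":-1},{"tx":0,"ty":0,"tz":-6,"wx":0,"wy":0,"wz":0,"claw":-1},{"tx":0,"ty":0,"tz":-5,"wx":0,"wy":0,"wz":0,"claw":-1},{"tx":0,"ty":0,"tz":-3.5,"wx":0,"wy":0,"wz":0,"claw":-1},{"tx":0,"ty":0,"tz":-2.2,"wx":0,"wy":0,"wz":0,"claw":-1},{"tx":0,"ty":0,"tz":0,"wx":0,"wy":0,"wz":0,"claw":0.8},{"tx":0,"ty":0,"tz":0,"wx":0,"wy":0,"wz":0,"claw":0.8},{"tx":0,"ty":0,"tz":0,"wx":0,"wy":0,"wz":0,"claw":0.8}], newtons=30)

```text
clock: 2.2
tcp_pos: [0.4709, 0.3218, 0.0059]
orientation: [0.001, 0.175, 0.985, 0.001]
wrist_force: [-0.7, -1.2, -1.5]
finger_gap: 0.0519
grip_force: 32.6
```

carry_out(moves=[{"tx":0,"ty":0,"tz":0,"wx":0,"wy":0,"wz":0,"claw":0.8},{"tx":0,"ty":0,"tz":0,"wx":0,"wy":0,"wz":0,"claw":0.8},{"tx":0,"ty":0,"tz":0,"wx":0,"wy":0,"wz":0,"claw":0.8},{"tx":0,"ty":0,"tz":0,"wx":0,"wy":0,"wz":0,"claw":0.8}])

```text
clock: 2.7
tcp_pos: [0.4709, 0.3214, 0.0055]
orientation: [0.001, 0.175, 0.985, 0.001]
wrist_force: [-0.7, 1.0, 6.3]
finger_gap: 0.0521
grip_force: 33.4
```

carry_out(moves=[{"tx":0,"ty":0,"tz":2,"wx":0,"wy":0,"wz":0,"claw":0.8},{"tx":0,"ty":0,"tz":5,"wx":0,"wy":0,"wz":0,"claw":0.8},{"tx":0,"ty":0,"tz":5,"wx":0,"wy":0,"wz":0,"claw":0.8},{"tx":-0.2,"ty":-4,"tz":0,"wx":0,"wy":0,"wz":0,"claw":0.8},{"tx":-0.2,"ty":-4,"tz":0,"wx":0,"wy":0,"wz":0,"claw":0.8},{"tx":0,"ty":0,"tz":0,"wx":0,"wy":0,"wz":0,"claw":0.8},{"tx":0,"ty":0,"tz":0,"wx":0,"wy":0,"wz":0,"claw":0.8}])

```text
clock: 3.58
tcp_pos: [0.4664, 0.2408, 0.1244]
orientation: [0.0, 0.175, 0.985, 0.0]
wrist_force: [0.3, 0.1, -0.1]
finger_gap: 0.0522
grip_force: 32.6
```

```bash
python3 - <<'E'
from h import *
s,c,T=look('w2'); P=cloud(c,T); print(s['tcp_pos'],s['finger_gap'])
print('bench',np.percentile(P[...,2],[5,30]).round(4))
print('carrier',top_at(P,(.463,.122),.014,.003,.033))
z=s['tcp_pos'][2]
for h in (.0,.01,.02,.024): print('held',h,top_at(P,s['tcp_pos'][:2],z+h,.003,.04))
E
```

```text
[0.46639058 0.2408484  0.12441187] 0.05219940907243627
bench [0.0002 0.0011]
carrier (0.4623, 0.1223, 'r', 0.0293, 'z', np.float64(0.017), 1664)
held 0.0 (0.4664, 0.2409, 'r', 0.0262, 'z', np.float64(0.1274), 1280)
held 0.01 (0.4612, 0.2427, 'r', 0.0384, 'z', np.float64(0.1374), 2157)
held 0.02 (0.4612, 0.2428, 'r', 0.0396, 'z', np.float64(0.1474), 3496)
held 0.024 (0.4612, 0.2428, 'r', 0.0396, 'z', np.float64(0.1514), 4344)
```

View pics/w2.png

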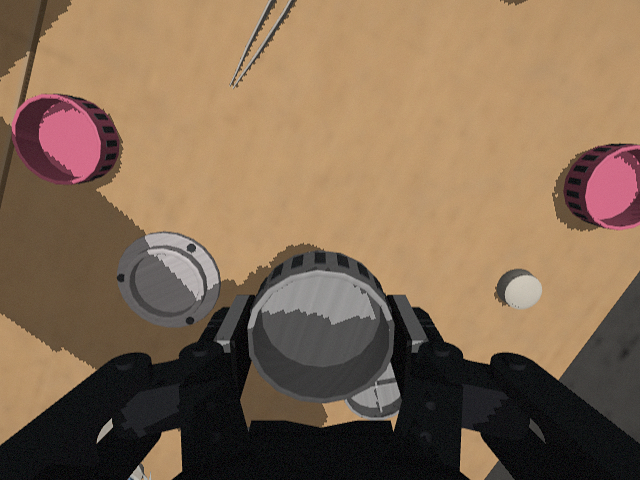

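The basket is held centred at (322,337) and the carrier is clear at (168,280). I'm moving over the carrier and lowering.

carry_out(moves=[{"tx":-0.1,"ty":-4,"tz":0,"wx":0,"wy":0,"wz":0,"claw":0.8},{"tx":-0.1,"ty":-4,"tz":0,"wx":0,"wy":0,"wz":0,"claw":0.8},{"tx":-0.1,"ty":-3.8,"tz":0,"wx":0,"wy":0,"wz":0,"claw":0.8},{"tx":0,"ty":0,"tz":0,"wx":0,"wy":0,"wz":0,"claw":0.8},{"tx":0,"ty":0,"tz":-5,"wx":0,"wy":0,"wz":0,"claw":0.8},{"tx":0,"ty":0,"tz":-4,"wx":0,"wy":0,"wz":0,"claw":0.8},{"tx":0,"ty":0,"tz":0,"wx":0,"wy":0,"wz":0,"claw":0.8},{"tx":0,"ty":0,"tz":0,"wx":0,"wy":0,"wz":0,"claw":0.8}])

```text
clock: 4.62
tcp_pos: [0.4641, 0.1237, 0.0353]
orientation: [0.001, 0.174, 0.985, 0.0]
wrist_force: [0.5, 0.0, -0.4]
finger_gap: 0.0517
grip_force: 32.6
```

carry_out(moves=[{"tx":0,"ty":0,"tz":-0.7,"wx":0,"wy":0,"wz":0,"claw":0.8},{"tx":0,"ty":0,"tz":-0.5,"wx":0,"wy":0,"wz":0,"claw":0.8},{"tx":0,"ty":0,"tz":-0.4,"wx":0,"wy":0,"wz":0,"claw":0.8},{"tx":0,"ty":0,"tz":-0.4,"wx":0,"wy":0,"wz":0,"claw":0.8},{"tx":0,"ty":0,"tz":0,"wx":0,"wy":0,"wz":0,"claw":0.8},{"tx":0,"ty":0,"tz":0,"wx":0,"wy":0,"wz":0,"claw":0.8}])

```text
clock: 5.38
tcp_pos: [0.463, 0.1228, 0.0145]
orientation: [-0.0, 0.175, 0.985, 0.0]
wrist_force: [-3.1, -0.8, 5.0]
finger_gap: 0.0521
grip_force: 33.2
```

carry_out(moves=[{"tx":0,"ty":0,"tz":-0.1,"wx":0,"wy":0,"wz":0,"claw":0.8},{"tx":0,"ty":0,"tz":0,"wx":0,"wy":0,"wz":0,"claw":0.8},{"tx":0,"ty":0,"tz":0,"wx":0,"wy":0,"wz":0,"claw":-1},{"tx":0,"ty":0,"tz":0,"wx":0,"wy":0,"wz":0,"claw":-1},{"tx":0,"ty":0,"tz":0,"wx":0,"wy":0,"wz":0,"claw":-1},{"tx":0,"ty":0,"tz":0,"wx":0,"wy":0,"wz":0,"claw":-1},{"tx":0,"ty":0,"tz":5,"wx":0,"wy":0,"wz":0,"claw":-1},{"tx":0,"ty":0,"tz":6,"wx":0,"wy":0,"wz":0,"claw":-1}])

```text
clock: 6.38
tcp_pos: [0.4618, 0.1227, 0.1233]
orientation: [-0.002, 0.175, 0.985, -0.0]
wrist_force: [2.0, 0.4, 0.9]
finger_gap: 0.0852
grip_force: 0.0
```

carry_out(moves=[{"tx":0,"ty":0,"tz":5,"wx":0,"wy":0,"wz":0,"claw":-1},{"tx":0,"ty":0,"tz":0,"wx":0,"wy":0,"wz":0,"claw":-1},{"tx":0,"ty":0,"tz":0,"wx":0,"wy":0,"wz":0,"claw":-1}])

```text
clock: 6.75
tcp_pos: [0.4628, 0.1228, 0.1727]
orientation: [-0.0, 0.175, 0.985, -0.0]
wrist_force: [0.1, 0.4, -0.9]
finger_gap: 0.0856
grip_force: 0.0
```

```bash
python3 - <<'E'
from h import *
s,c,T=look('w3'); P=cloud(c,T); print(s['tcp_pos'],s['joint_pos'].round(3))
print('bench',np.percentile(P[...,2],[5,30]).round(4))
for h in(.014,.033,.037,.041): print(h,top_at(P,(.463,.123),h,.002,.035))
print('barrel',top_at(P,(.446,-.034),.010,.003,.02))
s2=read_camera('side'); cv2.imwrite('pics/s3.png',s2['image'])
E
```

```text
[0.46283177 0.12277592 0.17273998] [ 0.091  0.156 -0.304  1.111  0.     0.443]
bench [0.0002 0.0012]
0.014 (0.4595, 0.1228, 'r', 0.0287, 'z', np.float64(0.016), 358)
0.033 (0.4615, 0.1227, 'r', 0.0272, 'z', np.float64(0.035), 217)
0.037 (0.4638, 0.1224, 'r', 0.0271, 'z', np.float64(0.039), 719)
0.041 (0.4639, 0.1221, 'r', 0.0266, 'z', np.float64(0.04), 56)
barrel (0.4453, -0.0353, 'r', 0.0114, 'z', np.float64(0.012), 465)
```

View pics/s3.png

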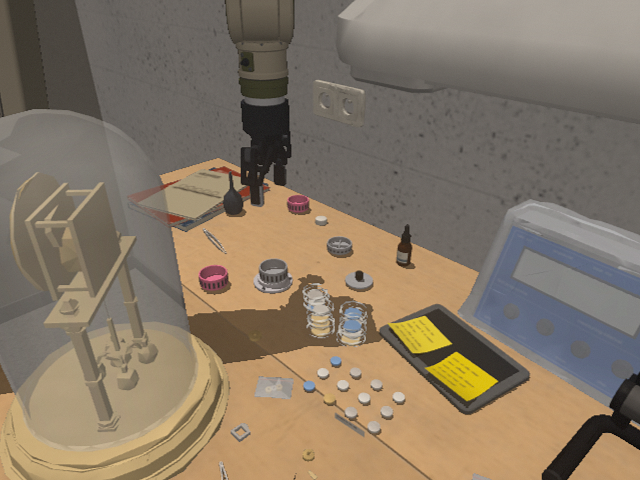

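The side view shows the deep basket seated upright in the carrier at (273,274), and its rim measures 37–38 mm high, as it should. Before reaching for the barrel I'll check where the forearm runs relative to the clock dome.

```bash
python3 - <<'E'
from h import *
j=env.get_state()['joint_pos'][0]; e=np.array([np.cos(j),np.sin(j)]); n=np.array([-e[1],e[0]])
A=[]
for nm in('top','side'):
    c=read_camera(nm); cv2.imwrite(f'pics/{nm}4.png',c['image']); T=T_wc(c); P=cloud(c,T)
    d=np.load(f'{nm}0.npz'); dz=(abs(c['z_map']-d['z_map'])>.02)&(c['z_map']>0.05); q=P[dz]; A.append(q[q[:,2]>.15])
Q=np.vstack(A); r=Q[:,:2]@e; l=Q[:,:2]@n
for a in np.arange(-.1,.6,.05):
  for z in np.arange(.15,.9,.1):
    m=(r>a)&(r<a+.05)&(Q[:,2]>z)&(Q[:,2]<z+.1)
    if m.sum()>20: print('r%.2f z%.2f l %.3f..%.3f zmin %.3f zmax %.3f n%d'%(a,z,*np.percentile(l[m],[2,98]),Q[m,2].min(),Q[m,2].max(),m.sum()))
E
```

```text
r0.00 z0.25 l 0.147..0.152 zmin 0.310 zmax 0.350 n119
r0.05 z0.15 l 1.041..1.099 zmin 0.150 zmax 0.250 n293
r0.05 z0.25 l 0.148..1.056 zmin 0.251 zmax 0.350 n1076
r0.05 z0.35 l 0.148..1.044 zmin 0.350 zmax 0.450 n2882
r0.05 z0.45 l 0.148..0.236 zmin 0.450 zmax 0.481 n435
r0.10 z0.15 l 0.981..1.040 zmin 0.150 zmax 0.250 n268
r0.10 z0.25 l 0.980..1.040 zmin 0.250 zmax 0.350 n390
r0.10 z0.35 l 0.982..1.041 zmin 0.350 zmax 0.431 n345
r0.10 z0.45 l 0.153..0.236 zmin 0.453 zmax 0.481 n333
r0.15 z0.15 l 0.920..0.980 zmin 0.154 zmax 0.250 n185
r0.15 z0.25 l 0.921..0.980 zmin 0.250 zmax 0.350 n424
r0.15 z0.35 l 0.923..0.981 zmin 0.350 zmax 0.435 n397
r0.20 z0.15 l -0.303..0.921 zmin 0.152 zmax 0.250 n230
r0.20 z0.25 l 0.868..0.919 zmin 0.250 zmax 0.350 n321
r0.20 z0.35 l 0.889..0.921 zmin 0.351 zmax 0.436 n204
r0.25 z0.25 l -0.308..0.849 zmin 0.250 zmax 0.349 n35
r0.25 z0.35 l -0.296..0.150 zmin 0.352 zmax 0.411 n37
r0.30 z0.25 l -0.300..0.763 zmin 0.264 zmax 0.349 n34
r0.30 z0.35 l -0.277..-0.065 zmin 0.352 zmax 0.418 n47
r0.35 z0.55 l 0.125..0.128 zmin 0.600 zmax 0.650 n330
r0.35 z0.65 l 0.
[... 376 characters left out ...]
5 l 0.011..0.146 zmin 0.185 zmax 0.250 n784
r0.45 z0.25 l 0.014..0.143 zmin 0.250 zmax 0.350 n2651
r0.45 z0.35 l 0.042..0.117 zmin 0.350 zmax 0.450 n2717
r0.45 z0.45 l 0.038..0.120 zmin 0.450 zmax 0.505 n1354
r0.45 z0.55 l 0.052..0.131 zmin 0.582 zmax 0.650 n3210
r0.45 z0.65 l 0.037..0.125 zmin 0.650 zmax 0.668 n17161
r0.50 z0.15 l 0.102..0.510 zmin 0.150 zmax 0.250 n184
r0.50 z0.25 l 0.055..0.143 zmin 0.250 zmax 0.349 n514
r0.50 z0.35 l 0.043..0.074 zmin 0.350 zmax 0.449 n483
r0.50 z0.45 l -0.474..0.124 zmin 0.450 zmax 0.518 n653
r0.50 z0.55 l 0.038..0.128 zmin 0.598 zmax 0.650 n4654
r0.50 z0.65 l 0.037..0.123 zmin 0.650 zmax 0.652 n171
r0.55 z0.45 l -0.535..-0.489 zmin 0.479 zmax 0.520 n79
```

View pics/top4.png

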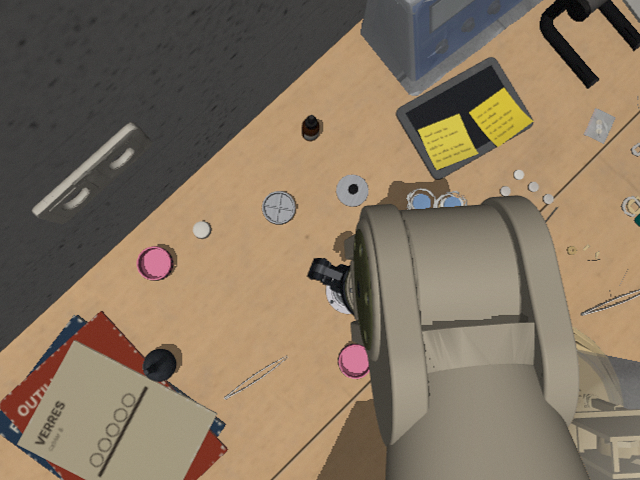

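The arm's wrist and forearm sit high, with the housing at z ≈ 0.58–0.69 while the TCP is at 0.17, so it should pass over the dome. I'll move above the barrel, then check the clearance before descending.

carry_out(moves=[{"tx":-0.3,"ty":-4,"tz":0,"wx":0,"wy":0,"wz":0,"claw":-0.2},{"tx":-0.5,"ty":-4,"tz":0,"wx":0,"wy":0,"wz":0,"claw":-0.2},{"tx":-0.5,"ty":-4,"tz":0,"wx":0,"wy":0,"wz":0,"claw":-0.2},{"tx":-0.4,"ty":-3.8,"tz":0,"wx":0,"wy":0,"wz":0,"claw":-0.2},{"tx":0,"ty":0,"tz":-4,"wx":0,"wy":0,"wz":0,"claw":-0.2},{"tx":0,"ty":0,"tz":-3,"wx":0,"wy":0,"wz":0,"claw":-0.2},{"tx":0,"ty":0,"tz":0,"wx":0,"wy":0,"wz":0,"claw":-0.2},{"tx":0,"ty":0,"tz":0,"wx":0,"wy":0,"wz":0,"claw":-0.2}])

```text
clock: 7.95
tcp_pos: [0.4464, -0.0351, 0.1037]
orientation: [-0.0, 0.175, 0.985, 0.0]
wrist_force: [1.0, -0.0, 0.8]
finger_gap: 0.0511
grip_force: 0.0
```

```bash
python3 - <<'E'
from h import *
s,c,T=look('w5'); P=cloud(c,T); print(s['tcp_pos'],s['joint_pos'].round(3))
print('bench',np.percentile(P[...,2],[5,30]).round(4))
for h in (.008,.010,.012): print('barrel',top_at(P,(.4455,-.035),h,.0015,.016))
hs=cv2.cvtColor(c['image'],cv2.COLOR_BGR2HSV)
s2=read_camera('side'); cv2.imwrite('pics/s5.png',np.vstack([cv2.resize(s2['image'],(440,330)),cv2.resize(c['image'],(440,330))])[:600])
E
```

```text
[ 0.44636075 -0.03513628  0.10373092] [-0.258  0.154 -0.489  0.928  0.     0.093]
bench [0.0005 0.0015]
barrel (0.4454, -0.0356, 'r', 0.0112, 'z', np.float64(0.0095), 743)
barrel (0.4448, -0.0355, 'r', 0.0107, 'z', np.float64(0.0114), 273)
barrel (0.4454, -0.0353, 'r', 0.0027, 'z', np.float64(0.0123), 35)
```

View pics/s5.png

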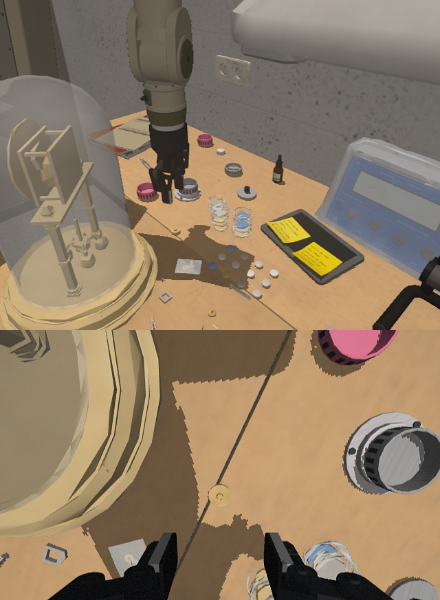

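The picture shows the barrel directly below the fingers and the wrist housing just beside the dome top. I'll measure that housing's low points and the dome.

```bash
python3 - <<'E'
from h import *
c=read_camera('side'); T=T_wc(c); P=cloud(c,T); d=np.load('side0.npz')
m=(abs(c['z_map']-d['z_map'])>.02)&(c['z_map']>0); m[:, 330:]=0; m[200:]=0
q=P[m]; q=q[q[:,2]>.3]
for z in np.arange(.3,.62,.03):
    t=q[(q[:,2]>z)&(q[:,2]<z+.03)]
    if len(t)>10: print('arm z%.2f'%z,len(t),np.percentile(t,2,0).round(3),np.percentile(t,98,0).round(3))
D0=cloud({k:d[k] for k in d.files},d['T']); dm=D0[100:300,0:190].reshape(-1,3)
for n,A in (('side',dm),('top',cloud(*(lambda e:({k:e[k] for k in e.files},e['T']))(np.load('top0.npz')))[250:,400:].reshape(-1,3))):
  for z in np.arange(.1,.45,.05):
    t=A[(A[:,2]>z)&(A[:,2]<z+.05)&(A[:,0]<.6)&(A[:,1]<0.0)]
    if len(t)>10: print(n,'dome z%.2f'%z,len(t),np.percentile(t,1,0).round(3),np.percentile(t,99,0).round(3))
E
```

```text
arm z0.30 2146 [ 0.006 -0.073  0.301] [0.484 1.044 0.33 ]
arm z0.33 3360 [ 0.023 -0.072  0.331] [0.482 1.028 0.359]
arm z0.36 3813 [ 0.027 -0.081  0.361] [0.493 1.022 0.389]
arm z0.39 4549 [ 0.028 -0.087  0.391] [0.497 1.022 0.419]
arm z0.42 4572 [ 0.075 -0.085  0.421] [0.496 0.964 0.449]
arm z0.45 4505 [ 0.095 -0.081  0.451] [0.493 0.199 0.479]
arm z0.48 1395 [ 0.11  -0.069  0.48 ] [0.487 0.141 0.496]
side dome z0.15 76 [ 0.378 -0.188  0.17 ] [ 0.384 -0.147  0.2  ]
side dome z0.20 1269 [ 0.355 -0.251  0.202] [ 0.384 -0.148  0.25 ]
side dome z0.25 6654 [ 0.267 -0.284  0.251] [ 0.384 -0.166  0.3  ]
side dome z0.30 9586 [ 0.278 -0.283  0.301] [ 0.383 -0.157  0.35 ]
side dome z0.35 10542 [ 0.279 -0.271  0.351] [ 0.371 -0.148  0.399]
side dome z0.40 1827 [ 0.257 -0.223  0.4  ] [ 0.322 -0.157  0.409]
top dome z0.10 1773 [ 0.21  -0.185  0.101] [ 0.383 -0.076  0.15 ]
top dome z0.15 2074 [ 0.221 -0.186  0.151] [ 0.383 -0.076  0.2  ]
top dome z0.20 2454 [ 0.234 -0.185  0.201] [ 0.383 -0.076  0.249]
top dome z0.25 2860 [ 0.248 -0.183  0.251] [ 0.383 -0.076  0.3  ]
top dome z0.30 4402 [ 0.264 -0.165  0.301] [ 0.381 -0.077  0.35 ]
top dome z0.35 4207 [ 0.277 -0.143  0.35 ] [ 0.363 -0.088  0.389]
```

The dome is about 0.105 m in radius around (0.28,-0.18), with a rounded top at 0.41. The wrist housing is outside it and the forearm rises above it, so descending is safe.

carry_out(moves=[{"tx":-0.1,"ty":0,"tz":-3,"wx":0,"wy":0,"wz":0,"claw":0},{"tx":0,"ty":0,"tz":-3,"wx":0,"wy":0,"wz":0,"claw":0},{"tx":0,"ty":0,"tz":-2,"wx":0,"wy":0,"wz":0,"claw":0},{"tx":0,"ty":0,"tz":-1.4,"wx":0,"wy":0,"wz":0,"claw":0},{"tx":0,"ty":0,"tz":-0.5,"wx":0,"wy":0,"wz":0,"claw":0},{"tx":0,"ty":0,"tz":0,"wx":0,"wy":0,"wz":0,"claw":0},{"tx":0,"ty":0,"tz":0,"wx":0,"wy":0,"wz":0,"claw":0}])

```text
clock: 8.98
tcp_pos: [0.4459, -0.0353, 0.005]
orientation: [0.001, 0.175, 0.985, -0.0]
wrist_force: [0.1, -0.3, -0.1]
finger_gap: 0.0425
grip_force: 0.0
```

carry_out(moves=[{"tx":0,"ty":0,"tz":-0.2,"wx":0,"wy":0,"wz":0,"claw":0},{"tx":0,"ty":0,"tz":0,"wx":0,"wy":0,"wz":0,"claw":0.9},{"tx":0,"ty":0,"tz":0,"wx":0,"wy":0,"wz":0,"claw":0.9},{"tx":0,"ty":0,"tz":0,"wx":0,"wy":0,"wz":0,"claw":0.9},{"tx":0,"ty":0,"tz":0,"wx":0,"wy":0,"wz":0,"claw":0.9}], newtons=25)

```text
clock: 9.6
tcp_pos: [0.4452, -0.0352, 0.0025]
orientation: [0.0, 0.175, 0.985, 0.0]
wrist_force: [-0.9, -0.1, 4.8]
finger_gap: 0.0198
grip_force: 24.5
```

carry_out(moves=[{"tx":0,"ty":0,"tz":2,"wx":0,"wy":0,"wz":0,"claw":0.9},{"tx":0,"ty":0,"tz":4,"wx":0,"wy":0,"wz":0,"claw":0.9},{"tx":0,"ty":0,"tz":4,"wx":0,"wy":0,"wz":0,"claw":0.9},{"tx":0,"ty":0,"tz":0,"wx":0,"wy":0,"wz":0,"claw":0.9},{"tx":0,"ty":0,"tz":0,"wx":0,"wy":0,"wz":0,"claw":0.9}])

```text
clock: 10.22
tcp_pos: [0.4448, -0.0351, 0.1017]
orientation: [-0.0, 0.175, 0.985, 0.0]
wrist_force: [0.4, 0.8, -0.1]
finger_gap: 0.0199
grip_force: 24.5
```

```bash
python3 - <<'E'
from h import *
s,c,T=look('w6'); P=cloud(c,T); print(s['tcp_pos'])
for h in(.035,.037): print(h,top_at(P,(.463,.123),h,.0025,.035))
z=s['tcp_pos'][2]
for h in(.002,.005,.008,.011): print(h,top_at(P,s['tcp_pos'][:2],z+h,.0015,.012))
E
```

```text
[ 0.44480469 -0.03511441  0.10174888]
0.035 (0.4639, 0.1221, 'r', 0.0282, 'z', np.float64(0.0375), 1224)
0.037 (0.4646, 0.1218, 'r', 0.0279, 'z', np.float64(0.0395), 1621)
0.002 (0.4403, -0.0333, 'r', 0.0101, 'z', np.float64(0.1052), 98)
0.005 (0.4452, -0.0351, 'r', 0.0116, 'z', np.float64(0.1082), 1837)
0.008 (0.4449, -0.0351, 'r', 0.012, 'z', np.float64(0.1112), 241)
0.011 (0.445, -0.0351, 'r', 0.0116, 'z', np.float64(0.1142), 51)
```

View pics/w6.png

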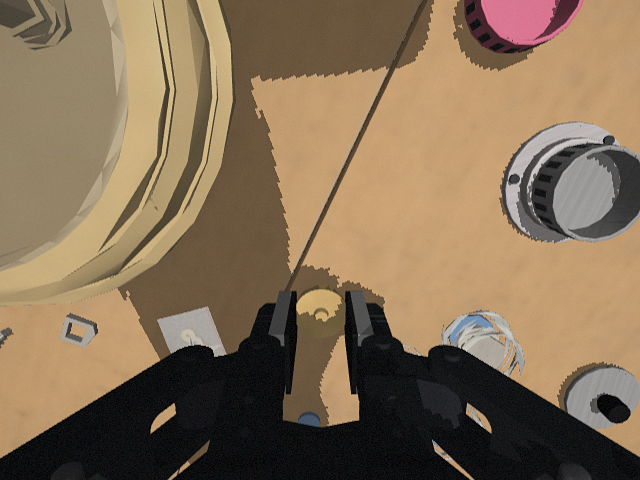

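The barrel is held flat between the pads at (320,308), with the seated basket at (590,190). I'm carrying it over the basket.

carry_out(moves=[{"tx":0.4,"ty":4,"tz":0,"wx":0,"wy":0,"wz":0,"claw":0.9},{"tx":0.5,"ty":4,"tz":0,"wx":0,"wy":0,"wz":0,"claw":0.9},{"tx":0.5,"ty":4,"tz":0,"wx":0,"wy":0,"wz":0,"claw":0.9},{"tx":0.5,"ty":3.7,"tz":0,"wx":0,"wy":0,"wz":0,"claw":0.9},{"tx":0,"ty":0,"tz":0,"wx":0,"wy":0,"wz":0,"claw":0.9},{"tx":0,"ty":0,"tz":-3,"wx":0,"wy":0,"wz":0,"claw":0.9},{"tx":0,"ty":0,"tz":-2.2,"wx":0,"wy":0,"wz":0,"claw":0.9},{"tx":0,"ty":0,"tz":-0.8,"wx":0,"wy":0,"wz":0,"claw":0.9}])

```text
clock: 11.28
tcp_pos: [0.4621, 0.1209, 0.0401]
orientation: [-0.002, 0.175, 0.984, -0.001]
wrist_force: [-0.1, 0.8, 0.1]
finger_gap: 0.0198
grip_force: 24.6
```

carry_out(moves=[{"tx":0,"ty":0,"tz":0,"wx":0,"wy":0,"wz":0,"claw":0.9},{"tx":0,"ty":0,"tz":0,"wx":0,"wy":0,"wz":0,"claw":0.9}])

```text
clock: 11.52
tcp_pos: [0.4648, 0.1216, 0.0429]
orientation: [0.0, 0.175, 0.985, 0.0]
wrist_force: [-0.5, 0.1, 0.7]
finger_gap: 0.0195
grip_force: 24.6
```

carry_out(moves=[{"tx":-0.1,"ty":0.1,"tz":-0.25,"wx":0,"wy":0,"wz":0,"claw":0.9},{"tx":0,"ty":0,"tz":0,"wx":0,"wy":0,"wz":0,"claw":0.9},{"tx":0,"ty":0,"tz":0,"wx":0,"wy":0,"wz":0,"claw":0.1},{"tx":0,"ty":0,"tz":0,"wx":0,"wy":0,"wz":0,"claw":0.1},{"tx":0,"ty":0,"tz":0,"wx":0,"wy":0,"wz":0,"claw":0.1},{"tx":0,"ty":0,"tz":5,"wx":0,"wy":0,"wz":0,"claw":-0.3},{"tx":0,"ty":0,"tz":5,"wx":0,"wy":0,"wz":0,"claw":-1},{"tx":0,"ty":0,"tz":5,"wx":0,"wy":0,"wz":0,"claw":-1}])

```text
clock: 12.52
tcp_pos: [0.4629, 0.1228, 0.1913]
orientation: [-0.0, 0.175, 0.985, 0.0]
wrist_force: [0.5, -0.3, -0.0]
finger_gap: 0.0851
grip_force: 0.0
```

carry_out(moves=[{"tx":2.2,"ty":2,"tz":0,"wx":0,"wy":0,"wz":0,"claw":-1},{"tx":2.2,"ty":2,"tz":0,"wx":0,"wy":0,"wz":0,"claw":-1},{"tx":0,"ty":0,"tz":0,"wx":0,"wy":0,"wz":0,"claw":-1},{"tx":0,"ty":0,"tz":0,"wx":0,"wy":0,"wz":0,"claw":-1}])

```text
clock: 13.02
tcp_pos: [0.5064, 0.1626, 0.1894]
orientation: [-0.001, 0.175, 0.985, -0.0]
wrist_force: [-0.6, 0.2, 0.7]
finger_gap: 0.0856
grip_force: 0.0
```

```bash
python3 - <<'E'
from h import *
s,c,T=look('w7'); P=cloud(c,T); print(s['tcp_pos'])
for h in(.016,.020,.027,.037): print(h,top_at(P,(.463,.123),h,.002,.021 if h<.036 else .035))
print('div',top_at(P,(.595,.24),.019,.0025,.035))
for n,xy in(('lidplate',(.628,.119)),): print(n,top_at(P,xy,.009,.0025,.035),top_at(P,xy,.025,.003,.02))
E
```

```text
[0.50637491 0.16260364 0.18935597]
0.016 (0.463, 0.123, 'r', 0.021, 'z', np.float64(0.018), 572)
0.02 (0.463, 0.1229, 'r', 0.021, 'z', np.float64(0.0207), 877)
0.027 (0.4639, 0.1232, 'r', 0.0109, 'z', np.float64(0.0289), 252)
0.037 (0.4642, 0.1224, 'r', 0.0272, 'z', np.float64(0.039), 687)
div (0.5955, 0.2399, 'r', 0.0276, 'z', np.float64(0.0215), 550)
lidplate (0.6281, 0.1188, 'r', 0.0273, 'z', np.float64(0.0115), 1839) (0.6275, 0.1192, 'r', 0.0083, 'z', np.float64(0.0278), 224)
```

View pics/w7.png

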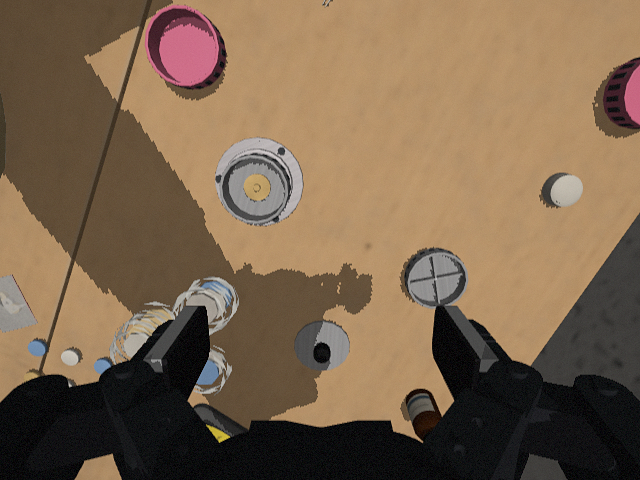

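The barrel lies flat and centred in the basket at (257,187). The divided basket is at (437,278) and the lid at (322,345). Next is the divided basket.

carry_out(moves=[{"tx":4.5,"ty":3.9,"tz":0,"wx":0,"wy":0,"wz":0,"claw":-1},{"tx":4.4,"ty":3.8,"tz":0,"wx":0,"wy":0,"wz":0,"claw":-1},{"tx":0,"ty":0,"tz":-5,"wx":0,"wy":0,"wz":0,"claw":-1},{"tx":0,"ty":0,"tz":-5,"wx":0,"wy":0,"wz":0,"claw":-1},{"tx":0,"ty":0,"tz":-4,"wx":0,"wy":0,"wz":0,"claw":-1},{"tx":0,"ty":0,"tz":-3,"wx":0,"wy":0,"wz":0,"claw":-1},{"tx":0,"ty":0,"tz":-1.5,"wx":0,"wy":0,"wz":0,"claw":-1},{"tx":0,"ty":0,"tz":0,"wx":0,"wy":0,"wz":0,"claw":-1}])

```text
clock: 14.08
tcp_pos: [0.5953, 0.2392, 0.0042]
orientation: [-0.001, 0.175, 0.985, -0.0]
wrist_force: [-0.2, 0.3, -0.1]
finger_gap: 0.0853
grip_force: 0.0
```

carry_out(moves=[{"tx":0,"ty":0,"tz":0,"wx":0,"wy":0,"wz":0,"claw":-1},{"tx":0,"ty":0,"tz":0,"wx":0,"wy":0,"wz":0,"claw":-1}])

```text
clock: 14.32
tcp_pos: [0.5974, 0.2401, 0.0065]
orientation: [0.001, 0.175, 0.985, 0.001]
wrist_force: [0.3, 0.6, -0.2]
finger_gap: 0.0849
grip_force: 0.0
```

carry_out(moves=[{"tx":-0.1,"ty":0,"tz":-0.15,"wx":0,"wy":0,"wz":0,"claw":-1},{"tx":0,"ty":0,"tz":0,"wx":0,"wy":0,"wz":0,"claw":0.8},{"tx":0,"ty":0,"tz":0,"wx":0,"wy":0,"wz":0,"claw":0.8},{"tx":0,"ty":0,"tz":0,"wx":0,"wy":0,"wz":0,"claw":0.8},{"tx":0,"ty":0,"tz":0,"wx":0,"wy":0,"wz":0,"claw":0.8},{"tx":0,"ty":0,"tz":0,"wx":0,"wy":0,"wz":0,"claw":0.8},{"tx":0,"ty":0,"tz":0,"wx":0,"wy":0,"wz":0,"claw":0.8}], newtons=30)

```text
clock: 15.2
tcp_pos: [0.5953, 0.2399, 0.0038]
orientation: [0.0, 0.175, 0.985, 0.0]
wrist_force: [-1.4, -0.7, 5.6]
finger_gap: 0.0522
grip_force: 31.9
```

carry_out(moves=[{"tx":0,"ty":0,"tz":2,"wx":0,"wy":0,"wz":0,"claw":0.8},{"tx":0,"ty":0,"tz":5,"wx":0,"wy":0,"wz":0,"claw":0.8},{"tx":0,"ty":0,"tz":5,"wx":0,"wy":0,"wz":0,"claw":0.8},{"tx":-4,"ty":-3.5,"tz":0,"wx":0,"wy":0,"wz":0,"claw":0.8},{"tx":-4,"ty":-3.5,"tz":0,"wx":0,"wy":0,"wz":0,"claw":0.8},{"tx":0,"ty":0,"tz":0,"wx":0,"wy":0,"wz":0,"claw":0.8},{"tx":0,"ty":0,"tz":0,"wx":0,"wy":0,"wz":0,"claw":0.8}])

```text
clock: 16.08
tcp_pos: [0.5157, 0.1698, 0.1234]
orientation: [0.001, 0.175, 0.985, 0.0]
wrist_force: [1.4, 0.8, -0.4]
finger_gap: 0.0524
grip_force: 31.8
```

```bash
python3 - <<'E'
from h import *
s,c,T=look('w8'); P=cloud(c,T); print(s['tcp_pos'])
for h in(.035,.037): print(h,top_at(P,(.4635,.1225),h,.0025,.035))
z=s['tcp_pos'][2]
for h in(-.005,-.002,.0,.003): print(h,top_at(P,s['tcp_pos'][:2],z+h,.002,.03))
E
```

```text
[0.51569216 0.16981085 0.12344775]
0.035 (0.464, 0.1227, 'r', 0.0275, 'z', np.float64(0.0375), 666)
0.037 (0.4638, 0.1224, 'r', 0.0272, 'z', np.float64(0.0395), 1298)
-0.005 None
-0.002 None
0.0 None
0.003 (0.5148, 0.1701, 'r', 0.0263, 'z', np.float64(0.1284), 2207)
```

View pics/w8.png

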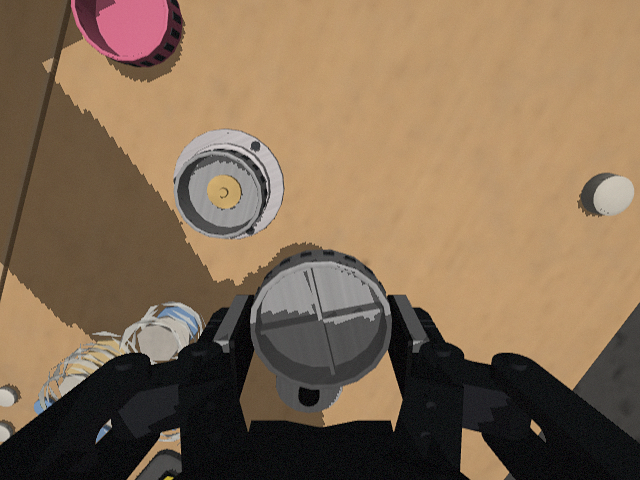

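The divided basket is held level at (321,323), with the barrel still flat at (224,192). I'm moving over the stack.

carry_out(moves=[{"tx":-2.6,"ty":-2.4,"tz":0,"wx":0,"wy":0,"wz":0,"claw":0.8},{"tx":-2.6,"ty":-2.3,"tz":0,"wx":0,"wy":0,"wz":0,"claw":0.8},{"tx":0,"ty":0,"tz":0,"wx":0,"wy":0,"wz":0,"claw":0.8},{"tx":0,"ty":0,"tz":-3.8,"wx":0,"wy":0,"wz":0,"claw":0.8},{"tx":0,"ty":0,"tz":-2.8,"wx":0,"wy":0,"wz":0,"claw":0.8},{"tx":0,"ty":0,"tz":0,"wx":0,"wy":0,"wz":0,"claw":0.8},{"tx":0,"ty":0,"tz":0,"wx":0,"wy":0,"wz":0,"claw":0.8},{"tx":0,"ty":0,"tz":0,"wx":0,"wy":0,"wz":0,"claw":0.8}])

```text
clock: 17.12
tcp_pos: [0.4647, 0.1232, 0.0586]
orientation: [0.001, 0.175, 0.985, 0.0]
wrist_force: [-0.2, 0.7, -0.5]
finger_gap: 0.0523
grip_force: 31.9
```

carry_out(moves=[{"tx":-0.1,"ty":-0.1,"tz":-0.6,"wx":0,"wy":0,"wz":0,"claw":0.8},{"tx":0,"ty":0,"tz":-0.5,"wx":0,"wy":0,"wz":0,"claw":0.8},{"tx":0,"ty":0,"tz":-0.4,"wx":0,"wy":0,"wz":0,"claw":0.8},{"tx":0,"ty":0,"tz":-0.4,"wx":0,"wy":0,"wz":0,"claw":0.8},{"tx":0,"ty":0,"tz":-0.3,"wx":0,"wy":0,"wz":0,"claw":0.8},{"tx":0,"ty":0,"tz":0,"wx":0,"wy":0,"wz":0,"claw":0.8},{"tx":0,"ty":0,"tz":0,"wx":0,"wy":0,"wz":0,"claw":0.8}])

```text
clock: 18.0
tcp_pos: [0.462, 0.1218, 0.0357]
orientation: [0.0, 0.175, 0.985, -0.0]
wrist_force: [-2.5, -0.8, 4.4]
finger_gap: 0.0522
grip_force: 32.4
```

carry_out(moves=[{"tx":0.1,"ty":0,"tz":-0.05,"wx":0,"wy":0,"wz":0,"claw":0.8},{"tx":0,"ty":0,"tz":0,"wx":0,"wy":0,"wz":0,"claw":0.8},{"tx":0,"ty":0,"tz":0,"wx":0,"wy":0,"wz":0,"claw":-1},{"tx":0,"ty":0,"tz":0,"wx":0,"wy":0,"wz":0,"claw":-1},{"tx":0,"ty":0,"tz":0,"wx":0,"wy":0,"wz":0,"claw":-1},{"tx":0,"ty":0,"tz":0,"wx":0,"wy":0,"wz":0,"claw":-1},{"tx":0,"ty":0,"tz":5,"wx":0,"wy":0,"wz":0,"claw":-1},{"tx":0,"ty":0,"tz":5,"wx":0,"wy":0,"wz":0,"claw":-1}])

```text
clock: 19.0
tcp_pos: [0.4624, 0.1217, 0.1354]
orientation: [-0.001, 0.175, 0.985, -0.0]
wrist_force: [1.1, -0.3, -0.2]
finger_gap: 0.0855
grip_force: 0.0
```

carry_out(moves=[{"tx":4,"ty":0,"tz":3,"wx":0,"wy":0,"wz":0,"claw":-1},{"tx":4,"ty":0,"tz":2,"wx":0,"wy":0,"wz":0,"claw":-1},{"tx":0,"ty":0,"tz":0,"wx":0,"wy":0,"wz":0,"claw":-1},{"tx":0,"ty":0,"tz":0,"wx":0,"wy":0,"wz":0,"claw":-1}])

```text
clock: 19.5
tcp_pos: [0.5421, 0.1217, 0.1839]
orientation: [-0.001, 0.175, 0.985, -0.0]
wrist_force: [-0.9, 0.4, 0.3]
finger_gap: 0.0855
grip_force: 0.0
```

```bash
python3 - <<'E'
from h import *
s,c,T=look('w9'); P=cloud(c,T); print(s['tcp_pos'])
for h in(.037,.047,.052,.056): print(h,top_at(P,(.4635,.1225),h,.002,.035))
m=(abs(P[...,2]-.052)<.004)&(np.hypot(P[...,0]-.4635,P[...,1]-.1225)<.03); q=P[m]; A=np.c_[q[:,:2]-q[:,:2].mean(0),np.ones(len(q))]
print('tilt',np.linalg.lstsq(A,q[:,2],rcond=None)[0])
xy=(.628,.119); print(top_at(P,xy,.009,.0025,.035),top_at(P,xy,.025,.003,.02))
E
```

```text
[0.54210551 0.12173135 0.18386101]
0.037 (0.4651, 0.1229, 'r', 0.0262, 'z', np.float64(0.039), 72)
0.047 (0.4626, 0.1219, 'r', 0.0275, 'z', np.float64(0.049), 498)
0.052 (0.4626, 0.1216, 'r', 0.0271, 'z', np.float64(0.054), 836)
0.056 (0.463, 0.1221, 'r', 0.0265, 'z', np.float64(0.0556), 94)
tilt [0.00392049 0.00991853 0.05249234]
(0.6282, 0.1188, 'r', 0.0274, 'z', np.float64(0.0115), 2114) (0.6281, 0.1192, 'r', 0.008, 'z', np.float64(0.028), 250)
```

View pics/w9.png

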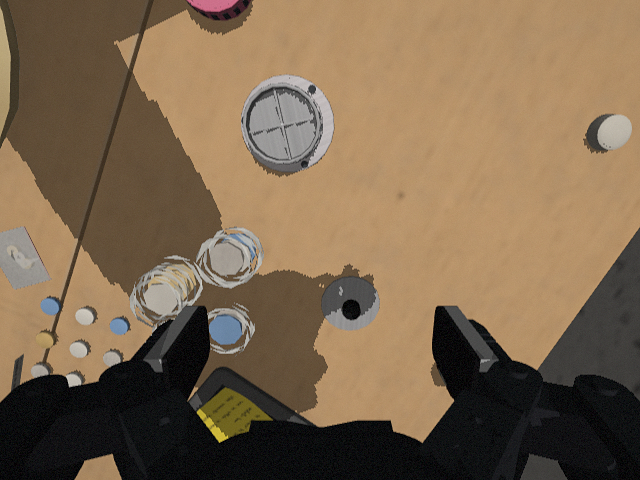

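The divided basket is home and level at (288,124), with its rim at 52 mm. Next is the lid, whose knob is at (351,309).

carry_out(moves=[{"tx":4.3,"ty":-0.2,"tz":0,"wx":0,"wy":0,"wz":0,"claw":0},{"tx":4.3,"ty":0,"tz":0,"wx":0,"wy":0,"wz":0,"claw":0},{"tx":0,"ty":0,"tz":0,"wx":0,"wy":0,"wz":0,"claw":0},{"tx":0,"ty":0,"tz":-5,"wx":0,"wy":0,"wz":0,"claw":0},{"tx":0,"ty":0,"tz":-5,"wx":0,"wy":0,"wz":0,"claw":0},{"tx":0,"ty":0,"tz":-4.2,"wx":0,"wy":0,"wz":0,"claw":0},{"tx":0,"ty":0,"tz":-2.2,"wx":0,"wy":0,"wz":0,"claw":0},{"tx":0,"ty":0,"tz":0,"wx":0,"wy":0,"wz":0,"claw":0}])

```text
clock: 20.55
tcp_pos: [0.625, 0.1198, 0.0185]
orientation: [-0.003, 0.175, 0.985, -0.001]
wrist_force: [0.0, 0.0, -0.5]
finger_gap: 0.0427
grip_force: 0.0
```

carry_out(moves=[{"tx":0,"ty":0,"tz":0,"wx":0,"wy":0,"wz":0,"claw":0},{"tx":0,"ty":0,"tz":0,"wx":0,"wy":0,"wz":0,"claw":0}])

```text
clock: 20.8
tcp_pos: [0.6301, 0.12, 0.0227]
orientation: [0.001, 0.175, 0.985, 0.0]
wrist_force: [-0.6, 0.2, -0.8]
finger_gap: 0.0426
grip_force: 0.0
```

carry_out(moves=[{"tx":-0.15,"ty":-0.1,"tz":-0.6,"wx":0,"wy":0,"wz":0,"claw":0},{"tx":0,"ty":0,"tz":-0.3,"wx":0,"wy":0,"wz":0,"claw":0},{"tx":0,"ty":0,"tz":0,"wx":0,"wy":0,"wz":0,"claw":0},{"tx":0,"ty":0,"tz":0,"wx":0,"wy":0,"wz":0,"claw":0}])

```text
clock: 21.3
tcp_pos: [0.6277, 0.1188, 0.0117]
orientation: [-0.0, 0.175, 0.985, 0.0]
wrist_force: [-1.3, 0.4, 0.3]
finger_gap: 0.0427
grip_force: 0.0
```

carry_out(moves=[{"tx":0,"ty":0,"tz":0.1,"wx":0,"wy":0,"wz":0,"claw":0.95},{"tx":0,"ty":0,"tz":0,"wx":0,"wy":0,"wz":0,"claw":0.95},{"tx":0,"ty":0,"tz":0,"wx":0,"wy":0,"wz":0,"claw":0.95},{"tx":0,"ty":0,"tz":0,"wx":0,"wy":0,"wz":0,"claw":0.95},{"tx":0,"ty":0,"tz":0,"wx":0,"wy":0,"wz":0,"claw":0.95}], newtons=35)

```text
clock: 21.92
tcp_pos: [0.628, 0.1189, 0.0132]
orientation: [0.0, 0.175, 0.985, 0.0]
wrist_force: [-0.4, -0.1, 3.9]
finger_gap: 0.0138
grip_force: 34.3
```

carry_out(moves=[{"tx":0,"ty":0,"tz":2,"wx":0,"wy":0,"wz":0,"claw":0.95},{"tx":0,"ty":0,"tz":5,"wx":0,"wy":0,"wz":0,"claw":0.95},{"tx":0,"ty":0,"tz":5,"wx":0,"wy":0,"wz":0,"claw":0.95},{"tx":-4,"ty":0,"tz":0,"wx":0,"wy":0,"wz":0,"claw":0.95},{"tx":-4,"ty":0,"tz":0,"wx":0,"wy":0,"wz":0,"claw":0.95},{"tx":0,"ty":0,"tz":0,"wx":0,"wy":0,"wz":0,"claw":0.95},{"tx":0,"ty":0,"tz":0,"wx":0,"wy":0,"wz":0,"claw":0.95},{"tx":0,"ty":0,"tz":0,"wx":0,"wy":0,"wz":0,"claw":0.95}])

```text
clock: 22.92
tcp_pos: [0.5488, 0.1188, 0.1328]
orientation: [0.0, 0.175, 0.985, 0.0]
wrist_force: [0.6, 0.3, -0.4]
finger_gap: 0.0141
grip_force: 34.3
```

```bash
python3 - <<'E'
from h import *
s,c,T=look('w10'); P=cloud(c,T); print(s['tcp_pos'])
for h in(.050,.052): print(h,top_at(P,(.463,.122),h,.0025,.035))
z=s['tcp_pos'][2]
for h in(-.006,-.0035,-.001): print(h,top_at(P,s['tcp_pos'][:2],z+h,.002,.04))
m=(abs(P[...,2]-z+.003)<.006)&(np.hypot(P[...,0]-s['tcp_pos'][0],P[...,1]-s['tcp_pos'][1])<.03); q=P[m]; A=np.c_[q[:,:2]-q[:,:2].mean(0),np.ones(len(q))]
print('tilt',np.linalg.lstsq(A,q[:,2],rcond=None)[0],len(q))
E
```

```text
[0.548849   0.11875802 0.13279293]
0.05 (0.4628, 0.1218, 'r', 0.0273, 'z', np.float64(0.0525), 740)
0.052 (0.4626, 0.1217, 'r', 0.0272, 'z', np.float64(0.0545), 1513)
-0.006 (0.5489, 0.1188, 'r', 0.0271, 'z', np.float64(0.1288), 451)
-0.0035 (0.5488, 0.1189, 'r', 0.027, 'z', np.float64(0.1313), 6227)
-0.001 (0.5486, 0.1191, 'r', 0.0268, 'z', np.float64(0.1318), 2842)
tilt [ 0.00517311 -0.00140089  0.1297137 ] 6315
```

View pics/w10.png

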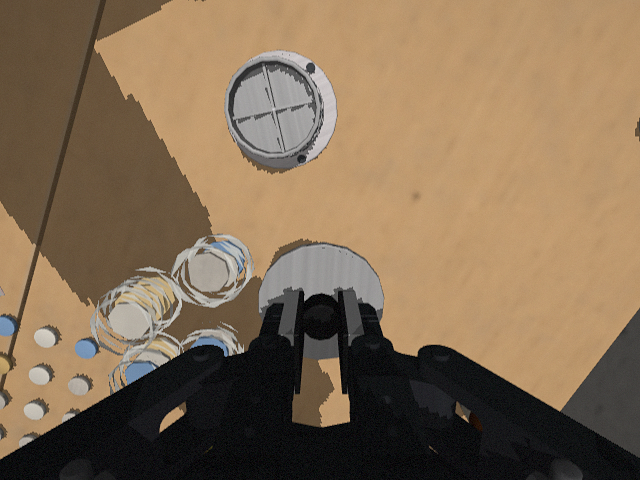

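The lid is held level and centred on the tool at (321,300), with the stack at (274,108). I'm placing it now.

carry_out(moves=[{"tx":-4.3,"ty":0.15,"tz":0,"wx":0,"wy":0,"wz":0,"claw":0.95},{"tx":-4.3,"ty":0.15,"tz":0,"wx":0,"wy":0,"wz":0,"claw":0.95},{"tx":0,"ty":0,"tz":0,"wx":0,"wy":0,"wz":0,"claw":0.95},{"tx":0,"ty":0,"tz":-3,"wx":0,"wy":0,"wz":0,"claw":0.95},{"tx":0,"ty":0,"tz":-2.3,"wx":0,"wy":0,"wz":0,"claw":0.95},{"tx":0,"ty":0,"tz":0,"wx":0,"wy":0,"wz":0,"claw":0.95},{"tx":0,"ty":0,"tz":0,"wx":0,"wy":0,"wz":0,"claw":0.95},{"tx":0,"ty":0,"tz":0,"wx":0,"wy":0,"wz":0,"claw":0.95}])

```text
clock: 23.98
tcp_pos: [0.463, 0.1219, 0.0808]
orientation: [0.001, 0.175, 0.985, 0.0]
wrist_force: [-1.2, -0.4, 0.2]
finger_gap: 0.0141
grip_force: 34.3
```

carry_out(moves=[{"tx":0,"ty":0,"tz":-0.6,"wx":0,"wy":0,"wz":0,"claw":0.95},{"tx":0,"ty":0,"tz":-0.5,"wx":0,"wy":0,"wz":0,"claw":0.95},{"tx":0,"ty":0,"tz":-0.4,"wx":0,"wy":0,"wz":0,"claw":0.95},{"tx":0,"ty":0,"tz":-0.3,"wx":0,"wy":0,"wz":0,"claw":0.95},{"tx":0,"ty":0,"tz":-0.2,"wx":0,"wy":0,"wz":0,"claw":0.95},{"tx":0,"ty":0,"tz":0,"wx":0,"wy":0,"wz":0,"claw":0.95},{"tx":0,"ty":0,"tz":0,"wx":0,"wy":0,"wz":0,"claw":0.95}])

```text
clock: 24.85
tcp_pos: [0.4615, 0.1218, 0.0601]
orientation: [-0.0, 0.175, 0.985, 0.0]
wrist_force: [-1.9, -0.1, 5.2]
finger_gap: 0.0139
grip_force: 34.8
```

carry_out(moves=[{"tx":0,"ty":0,"tz":-0.05,"wx":0,"wy":0,"wz":0,"claw":0.95},{"tx":0,"ty":0,"tz":0,"wx":0,"wy":0,"wz":0,"claw":0},{"tx":0,"ty":0,"tz":0,"wx":0,"wy":0,"wz":0,"claw":0},{"tx":0,"ty":0,"tz":0,"wx":0,"wy":0,"wz":0,"claw":0},{"tx":0,"ty":0,"tz":0,"wx":0,"wy":0,"wz":0,"claw":0},{"tx":0,"ty":0,"tz":4,"wx":0,"wy":0,"wz":0,"claw":0},{"tx":0,"ty":0,"tz":5,"wx":0,"wy":0,"wz":0,"claw":0},{"tx":0,"ty":0,"tz":0,"wx":0,"wy":0,"wz":0,"claw":0}])

```text
clock: 25.85
tcp_pos: [0.4647, 0.1221, 0.1531]
orientation: [0.004, 0.175, 0.985, 0.001]
wrist_force: [0.8, 0.4, -0.8]
finger_gap: 0.043
grip_force: 0.0
```

carry_out(moves=[{"tx":3,"ty":3,"tz":2,"wx":0,"wy":0,"wz":0,"claw":0},{"tx":3,"ty":3,"tz":0,"wx":0,"wy":0,"wz":0,"claw":0},{"tx":0,"ty":0,"tz":0,"wx":0,"wy":0,"wz":0,"claw":0},{"tx":0,"ty":0,"tz":0,"wx":0,"wy":0,"wz":0,"claw":0},{"tx":0,"ty":0,"tz":0,"wx":0,"wy":0,"wz":0,"claw":0}])

```text
clock: 26.48
tcp_pos: [0.5206, 0.1811, 0.1687]
orientation: [-0.001, 0.175, 0.985, -0.0]
wrist_force: [-0.9, 0.1, 0.1]
finger_gap: 0.0425
grip_force: 0.0
```

```bash
python3 - <<'E'
from h import *
s,c,T=look('w11'); P=cloud(c,T); print(s['tcp_pos'])
for h in(.037,.052,.056,.072): print(h,top_at(P,(.4625,.122),h,.002,.035))
m=(abs(P[...,2]-.056)<.006)&(np.hypot(P[...,0]-.4625,P[...,1]-.122)<.025); q=P[m]; A=np.c_[q[:,:2]-q[:,:2].mean(0),np.ones(len(q))]
print('tilt',np.linalg.lstsq(A,q[:,2],rcond=None)[0],len(q))
E
```

```text
[0.52055427 0.18114133 0.16874855]
0.037 (0.4658, 0.1309, 'r', 0.0258, 'z', np.float64(0.039), 126)
0.052 (0.4646, 0.1274, 'r', 0.0264, 'z', np.float64(0.054), 107)
0.056 (0.4621, 0.1216, 'r', 0.0274, 'z', np.float64(0.058), 4004)
0.072 (0.4618, 0.122, 'r', 0.0081, 'z', np.float64(0.074), 454)
tilt [0.00113492 0.00027531 0.05715867] 3768
```

The lid's plate top is at 56–57 mm, level and centred, so the stack is complete. Handing in.

```bash
python3 -c "
from workcell import env
print(env.hand_in())"
```

```text
the job is handed in; nothing more can be done
None
```

The carrier is loaded in order (deep basket, barrel, divided basket, lid): my last measurements showed each piece seated and level, everything is released, and the job is handed in at about 26 s, though no verdict came back.

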